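# Lock the label roll on its holder

## Task

Lock the sticker roll on its holder: push the notched metal disc round with the fingertips (its red studs are there for that) until its notch stands over the brass pin, then press its black crown down gently until the disc is fully home on the roll, and take the hand away. Only push and press the disc; do not squeeze it between the fingers or lift it, and leave the loose things around it where they are.

Things in the scene. Friction and masses are not known exactly. Their poses are not given: they have to be found in the camera images.
- holder: label roll holder, fixed: a dark steel base disc 144 mm across, 12 mm thick; a white sticker roll (64 mm across, 38 mm high) stands on it round an 18 mm spindle. Origin: centre of the underside, on the spindle axis, at table height; z up; x points towards the brass pin. An amber mark on the base's rim lies radially outside the pin
- pin_top (a point): tip of the upright brass pin (8 mm thick, domed) on the base, 46 mm from the spindle axis, 60 mm above the table; the disc hides it from above until the notch is over it
- flange: notched level metal disc on the spindle above the roll, 120 mm across, 6 mm thick; it turns about the vertical spindle axis without end, either way, and slides along it. Origin: centre of its underside (61.5 mm above the table at the start, 50 mm when home), on the axis; z up; x points towards its notch. It carries a black crown in the middle and two red studs at +y and -y
- notch (a point): middle of the notch, at plate-top height, 46 mm from the axis. The notch is open at the rim, 15 mm wide, its sides parallel, and runs in to 37 mm from the axis, where a hub 1 mm higher than the plate begins; an amber mark lies on the plate just inside it
- stud_a (a point): middle of the top of the red stud 90 degrees counter-clockwise (from above) of the notch, 46 mm from the axis; the stud is 15 mm thick and stands 14 mm above the plate
- stud_b (a point): middle of the top of the red stud 90 degrees clockwise (from above) of the notch, 46 mm from the axis; like the other
- crown (a point): middle of the flat top of the black crown (32 mm across at the top, 17 mm above the plate), on the axis; 84.5 mm above the table at the start, 73 mm when the disc is home
- turn (a joint): turn of the disc, rad, counter-clockwise from above positive: 0 with the notch opposite the pin, +3.14 or -3.14 with the notch over the pin; starts between -2.4 and 2.4. Turning takes about 0.05 N m; it stays where it is left
- press (a joint): how far the disc is pressed down, m: 0 at the start, 0.0115 fully home, negative if lifted. It takes about 6 N and stays where it is left; pressed away from the notch, it stops on the pin after 1.5 mm
- glue: glue stick, blue and white, 25 mm thick, 88 mm high, standing; loose, to be left alone; origin at its foot
- marker: red and white marker, 132 mm long, lying; loose, to be left alone; origin underneath its middle
- clip: black bulldog clip, 32 x 43 x 19 mm; loose, to be left alone; origin underneath its middle
- yellow_tape: yellow tape roll, 92 mm across, 19 mm high, lying flat; loose, to be left alone; origin underneath its middle
- stamp: brown wooden hand stamp, 22 x 46 x 64 mm, standing; loose, to be left alone; origin underneath its middle
- card_box: dark-lidded card box, 58 x 96 x 31 mm; loose, to be left alone; origin underneath its middle
- senbei_0: round cracker in a clear pack, 122 x 96 mm, up to 18 mm high; loose, to be left alone; origin underneath its middle

How it is judged:
On the way:
1. the notch has been turned over the pin, with the disc not yet pressed down (horizontal distance between notch and pin_top below 0.005 m and value of joint press below 0.004 m), for 0.2 s.
At the end, for the whole second after the job is handed in: the disc is pressed down at least 10.0 of its 11.5 mm, its notch is within 5 mm of the pin, and it is at rest (value of joint press above 0.01 m and horizontal distance between notch and pin_top below 0.005 m and angle between flange's own z axis and vertical below 0.05 rad and linear speed of flange below 0.01 m/s); the robot touches nothing.
It fails at once if the disc is lifted more than 3 mm (value of joint press below -0.003 m).
It fails at once if the fingers bear on the disc with more than 36 N (pinched or rammed) (contact force between the fingers and flange above 36 N).
It fails at once if one of the loose bystanders is moved more than 20 mm (distance of any of glue, marker, clip, yellow_tape, stamp, card_box, senbei_0 from where it was at the start of the episode above 0.02 m).
It also fails if it takes over 48 s, if anything falls off the work surface, if the arm or the gripper's body presses on something with over 40 N, if the wrist force passes 120 N, or if a joint passes its speed limit or range.

## Robot

A 7-joint arm with a two-finger parallel gripper is mounted at the origin on a cart in front of the work surface, level with it; the furniture and walls round the work are solid. World frame = base frame: x ahead of the robot, y to its left, z up, the work surface at z = 0. Lengths are in m, angles in rad, forces in N, time in s.
With the tool pointing down it reaches from about 0.4 to 0.85 m from the base axis. Payload 10.4 kg.
Tool frame: the origin (TCP) lies midway between the tips of the shut fingers; the grasp point (between the pads) lies 19 mm behind it; z points along the fingers, y is the line along which they close (so a half turn about z gives the same grasp; the last joint's range is limited). The gripper opens to 87 mm and grips with 3 to 60 N. Pads are 19 mm wide; open, the fingers measure 117 mm over their backs; the gripper's body (75 mm by 190 mm) begins 51 mm behind the grasp point.
Start: joints at [-1.131, 0.332, -0.065, 1.46, 0.022, 1.35, -0.088], TCP at [0.279, 0.559, 0.223] pointing down, gripper open.
Joint ranges: [-2.6, 2.6], [-0.5, 2.12], [-1.47, 1.34], [0.16, 2.42], [-1.27, 4.41], [0.06, 2.06], [-2.6, 2.6]. Speed limits (rad/s): [2.22, 2.22, 2.79, 2.79, 3.14, 3.14, 3.14].

## Interface

Orientations are given as a unit quaternion [x, y, z, w].
In Python, from bench import r gives the robot as it stands.
- The arm moves only by the tool apply_moves, never from a script. Its argument "steps" is a list of rows, each a list of 7 numbers: the turn, a rotation vector about the tool's x, y, z in rad, then the shift along the tool's x, y, z in mm, then the opening, from -1 (shut) to 1 (fully open). In form: [[ax, ay, az, x, y, z, claw], ...]. A call has 1 to 20 rows; each row is the pose to reach, as a shift and turn from the pose commanded when the call began, along the tool's axes at that moment; what a row does not reach only later rows make up. A row lasts 1/12 s, in which the tool goes at most 41.7 mm and 7.16 degrees, less where a joint would pass 70% of its speed; a pose out of reach is approached as far as the arm can. A call with a gripper value outside its range is refused whole. The fingers move at their own pace and stop on an object; "force" is the grip in N (left out, the last holds). Time passes only in rows, so rows that repeat a pose let the fingers close. It gives the time, the measured TCP pose, the force, the opening and the grip force at its end, in the units of the state.
- r.read_state(): the state, without advancing time (a new reading comes with each control period).
- r.camera(name): name is "scene" or "side" or "wrist"; returns a dict with "pixels" (480x640x3 uint8, red, green, blue), "z_map" (480x640 float32, m along the optical axis (not along the pixel's ray), 0 where there is no reading), "fovy" (degrees; the focal length in pixels is half the picture's height over the tangent of half this angle, whatever the lens; pixels are square), "cx", "cy" (the principal point, pixels), "position" and "orientation" of the camera in the world. Camera axes: x right, y down, z forward; pixel columns grow to the right and rows downward; lengths in m; the calibration is good to about 2 mm. A picture is of the moment at which its call begins.
- r.close_job(): hands the job in; it is judged then, once.
The state is a dict: "time": time; "joint_positions": joint angles; "joint_vel": joint speeds; "joint_torque": joint torques, N m; "ee_pos": TCP position; "eef_rot": TCP orientation; "ft_force": force on the tool from outside, world axes, zero at the start; "torque": the same for the moment, N m; "width": finger opening in m; "grip_force": force on a finger pad.
Only numpy, scipy, OpenCV 4.12 (cv2) and the standard library are available. Lean on these libraries where they do the work, as an engineer would, in place of code of your own. Each camera call takes 0.05 s, during which the arm holds its last target. There are 200 camera calls.

## Working session

There is one attempt and no reset: what is moved stays moved. The work goes in short steps, Python scripts to look and compute and a tool call to move; the robot and the scene stay as the last step left them, time stands still between calls to the robot, and variables do not carry over. Pictures are saved under pics/ and viewed, at most 10 in all, crops included, and the job is handed in when it is done.

Besides the shell and the picture viewer there is one more tool, called as a command line: name --pt "numbers of a row" for each row, then --argument value for the rest. apply_moves: Moves the arm, as the interface text tells. Its arguments: {"type":"object","properties":{"steps":{"type":"array","items":{"type":"array","items":{"type":"number"}}},"force":{"type":"number"}},"required":["steps"]}

```bash
mkdir -p pics
cat > h.py <<'E'
import numpy as np,cv2
from scipy.spatial.transform import Rotation as R
from bench import r
def cam(n):
    c=r.camera(n);h,w=c["z_map"].shape;f=h/2/np.tan(np.radians(c["fovy"])/2)
    v,u=np.mgrid[:h,:w];z=c["z_map"]
    p=np.stack([(u-c["cx"])/f*z,(v-c["cy"])/f*z,z],-1)
    return c["pixels"],p@R.from_quat(c["orientation"]).as_matrix().T+np.array(c["position"]),z
def save(n,im): cv2.imwrite("pics/"+n+".png",im[:,:,::-1])
E
python3 - <<'E'
from h import *
for n in("scene","side"):
    im,P,z=cam(n);save(n,im);np.savez(n,im=im,P=P,z=z)
s=r.read_state();print(s)
E
```

```text
{'time': 0.1, 'joint_positions': array([-1.13057755,  0.33278109, -0.06470638,  1.46085616,  0.02157841,
        1.34984684, -0.08846678]), 'joint_vel': array([ 2.81008524e-04,  2.63603627e-05, -3.36471831e-06, -1.96124933e-03,
        1.65260924e-03, -4.90506459e-04, -8.02299310e-04]), 'joint_torque': array([ 9.59320823e-04, -6.24546218e+01,  2.40725483e-02, -3.90713882e+01,
       -6.13874313e-02,  3.67158372e-02,  6.46327067e-05]), 'ee_pos': array([0.27889021, 0.55895892, 0.22185127]), 'eef_rot': array([ 2.29323399e-01,  9.73350102e-01, -5.85838448e-04, -1.22967636e-04]), 'ft_force': array([ 0.54692519,  0.27144888, -0.52745004]), 'torque': array([ 0.03852866, -0.0489153 ,  0.00198409]), 'grip_force': 0.0, 'width': 0.08680161746429639}
```

View pics/scene.png

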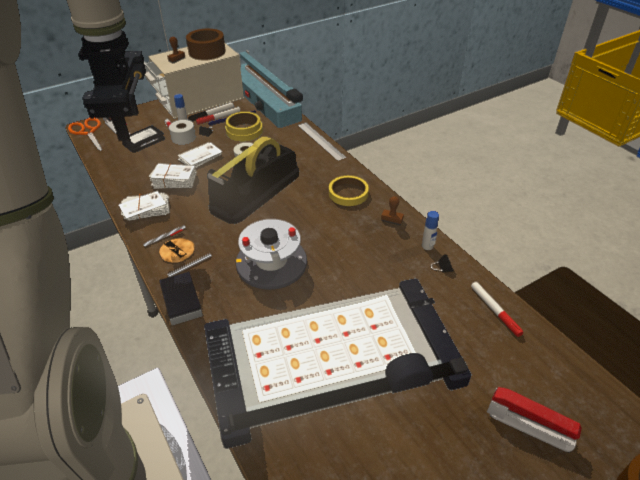

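View pics/side.png

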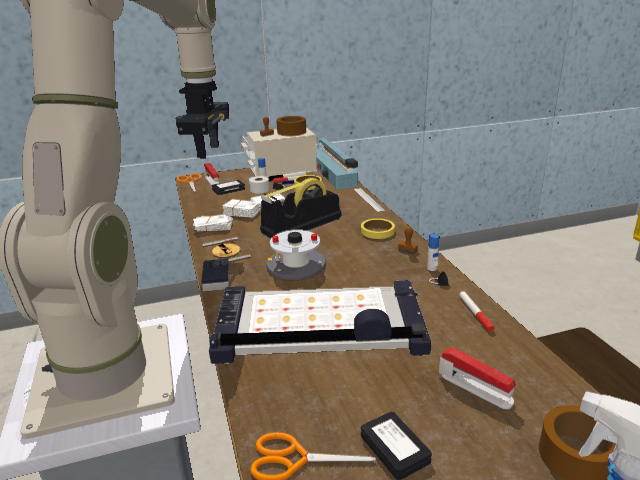

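The scene picture shows the disc at about (270,238), with red studs at (246,240) and (293,231), the crown at (269,236) and an amber base mark at (238,261). In the side picture the disc is at (295,240). A tall tape dispenser stands behind it at (255,185). Next I'll measure these and look at an enlarged crop.

Run:
```python
from h import *
for n,(a,b,c,d) in {"scene":(205,300,215,325),"side":(220,285,255,340)}.items():
    D=np.load(n+".npz");im,P=D["im"],D["P"]
    hsv=cv2.cvtColor(im,cv2.COLOR_RGB2HSV).astype(int)
    box=np.zeros(im.shape[:2],bool);box[a:b,c:d]=1
    h,s,v=hsv[...,0],hsv[...,1],hsv[...,2]
    red=box&((h<6)|(h>172))&(s>150)&(v>90)&(P[...,2]>.06)
    amb=box&(h>12)&(h<28)&(s>150)&(v>150)
    top=box&(abs(P[...,2]-.0675)<.0025)
    blk=box&(abs(P[...,2]-.0845)<.003)&(v<80)
    for nm,m in(("red",red),("amb",amb),("blk",blk)):
        k,l=cv2.connectedComponents(m.astype(np.uint8))
        for i in range(1,k):
            q=P[l==i]
            if len(q)>3:print(n,nm,len(q),q.mean(0).round(4),q.min(0).round(3),q.max(0).round(3),np.argwhere(l==i).mean(0).round())
    q=P[top][:,:2].astype(np.float32);c,rr=cv2.minEnclosingCircle(q);print("plate",c,rr,len(q))
    save(n+"c",cv2.resize(im[a:b,c and 0 or 0:][:, (215 if n=="scene" else 255):(325 if n=="scene" else 340)],None,fx=6,fy=6,interpolation=cv2.INTER_CUBIC))
D=np.load("scene.npz");P=D["P"];near=(np.hypot(P[...,0]-c[0],P[...,1]-c[1])<.3)&(np.hypot(P[...,0]-c[0],P[...,1]-c[1])>.075)&(P[...,2]>.025)
k,l,st,ce=cv2.connectedComponentsWithStats(near.astype(np.uint8))
for i in range(1,k):
    if st[i,4]>30:q=P[l==i];print(ce[i].round(),q.min(0).round(3),q.max(0).round(3))
```

```text
scene red 39 [0.4716 0.2594 0.0762] [0.466 0.254 0.069] [0.477 0.267 0.081] [231. 292.]
scene red 44 [0.3828 0.2823 0.077 ] [0.378 0.277 0.068] [0.388 0.291 0.082] [241. 245.]
scene amb 7 [0.4217 0.2481 0.067 ] [0.42  0.244 0.065] [0.423 0.253 0.069] [248. 272.]
scene amb 15 [0.3708 0.3068 0.0107] [0.366 0.301 0.008] [0.376 0.31  0.014] [260. 238.]
scene blk 106 [0.4267 0.272  0.0831] [0.412 0.259 0.082] [0.442 0.286 0.086] [233. 268.]
plate (0.4285930097103119, 0.27239134907722473) 0.061496883630752563 1241
side red 34 [0.4722 0.2573 0.0764] [0.466 0.252 0.069] [0.479 0.267 0.082] [237. 314.]
side red 30 [0.3836 0.2805 0.0762] [0.378 0.275 0.07 ] [0.39  0.289 0.082] [238. 275.]
side amb 6 [0.4214 0.2451 0.069 ] [0.418 0.237 0.068] [0.424 0.252 0.071] [245. 294.]
side amb 9 [0.3868 0.2926 0.0277] [0.386 0.291 0.022] [0.389 0.295 0.034] [254. 276.]
side amb 9 [0.3713 0.3088 0.0105] [ 0.367  0.303 -0.   ] [0.376 0.328 0.014] [259. 269.]
side blk 59 [0.4275 0.2702 0.0834] [0.413 0.257 0.082] [0.441 0.287 0.086] [235. 294.]
plate (0.4271794259548187, 0.2727091610431671) 0.06253650039434433 629
[112.  65.] [0.215 0.457 0.22 ] [0.32  0.551 0.475]
[249. 175.] [0.388 0.423 0.025] [0.618 0.543 0.128]
[393. 204.] [0.705 0.237 0.025] [0.724 0.259 0.064]
[179. 294.] [0.199 0.22  0.025] [0.27  0.323 0.032]
[410. 290.] [0.571 0.01  0.025] [0.63  0.073 0.036]
[384. 306.] [0.515 0.006 0.025] [0.558 0.07  0.031]
[221. 352.] [0.212 0.033 0.028] [0.283 0.176 0.038]
```

View pics/scenec.png

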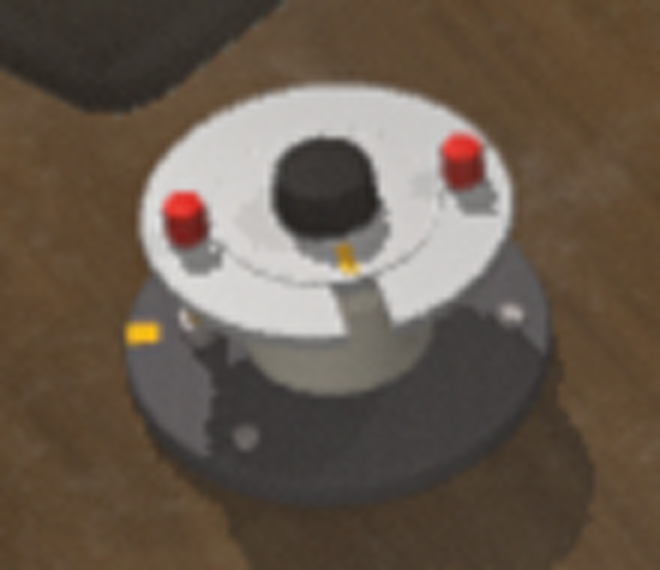

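The crop shows the notch at lower right of the crown (crop 365,300), with its amber mark at (345,258). The base amber mark is at (143,333) and the pin's side is just visible at (190,320). The stud distance measures 91.6 mm (should be 92) and the heights agree.

The axis is near (0.4275, 0.270), the notch at about -104.5° and the pin at about 147°, so I need a clockwise turn of about 108°. I'll use the open gripper as a two-pin spanner, one finger on each stud.

```bash
cat >> h.py <<'E'
def to(p,yang=None):
    s=r.read_state();M=R.from_quat(s["eef_rot"]).as_matrix()
    print("t",round(s["time"],2),"shift mm",(M.T@(np.array(p)-s["ee_pos"])*1000).round(1),"y ang",np.degrees(np.arctan2(M[1,1],M[0,1])).round(2),"zaxis",M[:,2].round(4),"pos",s["ee_pos"].round(4),"j",s["joint_positions"].round(2),"F",s["ft_force"].round(1))
E
python3 -c "
from h import *
to([.4275,.27,.2])"
```

```text
t 0.1 shift mm [-262.  -192.2   22.1] y ang 63.49 zaxis [-5.0e-04 -1.1e-03 -1.0e+00] pos [0.2789 0.559  0.2219] j [-1.13  0.33 -0.06  1.46  0.02  1.35 -0.09] F [ 0.5  0.3 -0.5]
```

apply_moves --pt "0 0 0.1 -32 -24 3 1" --pt "0 0 0.2 -65 -48 6 1" --pt "0 0 0.3 -97 -71 9 1" --pt "0 0 0.4 -129 -95 12 1" --pt "0 0 0.5 -162 -119 14 1" --pt "0 0 0.6 -194 -142 16 1" --pt "0 0 0.7 -226 -166 18 1" --pt "0 0 0.8 -255 -187 21 1" --pt "0 0 0.85 -262 -192 22 1" --pt "0 0 0.85 -262 -192 22 1" --pt "0 0 0.85 -262 -192 22 1" --pt "0 0 0.85 -262 -192 22 1"

```text
time: 1.1
ee_pos: [0.427, 0.2718, 0.2005]
eef_rot: [0.609, 0.793, 0.0, -0.0]
ft_force: [-0.6, 0.7, 0.2]
width: 0.0872
grip_force: 0.0
```

```bash
cat >> h.py <<'E'
def meas(n,tag,plate=.0675):
    im,P,z=cam(n);save(tag,im)
    hsv=cv2.cvtColor(im,cv2.COLOR_RGB2HSV).astype(int);h,s,v=hsv[...,0],hsv[...,1],hsv[...,2]
    near=np.hypot(P[...,0]-.4275,P[...,1]-.27)<.085
    red=near&((h<6)|(h>172))&(s>150)&(v>80)&(P[...,2]>plate+.010)
    amb=near&(h>12)&(h<28)&(s>150)&(v>120)
    for nm,m in(("red",red),("amb",amb)):
        k,l=cv2.connectedComponents(m.astype(np.uint8))
        for i in range(1,k):
            q=P[l==i]
            if len(q)>8:
                w=q.mean(0);print(n,nm,len(q),w.round(4),"r",np.hypot(w[0]-.4275,w[1]-.27).round(4),"ang",np.degrees(np.arctan2(w[1]-.27,w[0]-.4275)).round(1),np.argwhere(l==i).mean(0).round())
    m=near&(abs(P[...,2]-plate)<.003)
    if m.sum()>50:
        c,rr=cv2.minEnclosingCircle(P[m][:,:2].astype(np.float32));print("plate",np.round(c,4),round(rr,4))
E
python3 -c "
from h import *
to([.4275,.27,.073])
meas('wrist','w1');meas('scene','s1')"
```

```text
t 1.1 shift mm [-1.900e+00  1.000e-01  1.275e+02] y ang 14.98 zaxis [-4.e-04  3.e-04 -1.e+00] pos [0.427  0.2718 0.2005] j [-0.84  0.08  0.2   1.81 -0.02  1.25 -0.38] F [-0.6  0.7  0.2]
wrist red 290 [0.3846 0.2869 0.0814] r 0.0461 ang 158.5 [199. 263.]
wrist red 252 [0.472  0.2637 0.0814] r 0.045 ang -8.0 [261. 374.]
wrist amb 110 [0.3706 0.3061 0.012 ] r 0.0674 ang 147.6 [159. 262.]
wrist amb 79 [0.4216 0.2478 0.068 ] r 0.023 ang -105.0 [259. 301.]
wrist amb 499 [0.372  0.2907 0.2882] r 0.0593 ang 159.6 [342.  77.]
wrist amb 419 [0.464  0.3152 0.2888] r 0.0581 ang 51.0 [345. 555.]
wrist amb 6312 [0.448  0.3028 0.2976] r 0.0387 ang 57.9 [407. 472.]
plate [0.4289 0.2741] 0.0603
scene red 22 [0.4713 0.2601 0.0795] r 0.0449 ang -12.8 [230. 291.]
scene red 24 [0.3834 0.2843 0.0794] r 0.0464 ang 162.0 [239. 245.]
scene amb 15 [0.3705 0.3061 0.0115] r 0.0674 ang 147.7 [260. 238.]
plate [0.4266 0.2741] 0.0622
```

View pics/w1.png

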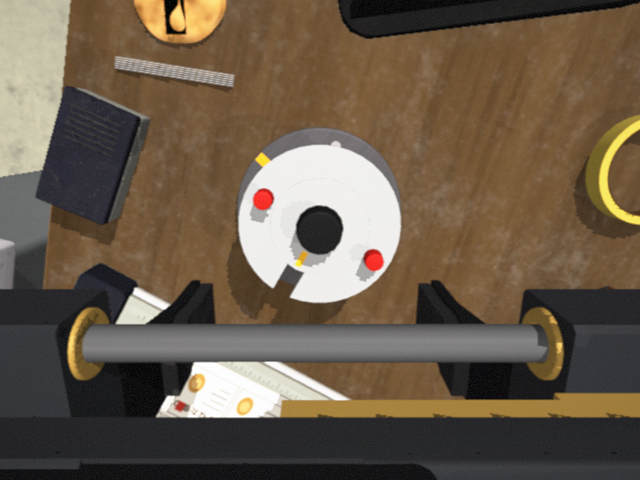

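The wrist picture shows the disc at (320,222), studs at (263,199) and (374,260), notch at (290,275) and the pin's amber mark at (262,159). The open fingers are lined up about 30° counter-clockwise of the studs, with clear space around. Combining the cameras, the axis is about (0.428, 0.2733) and the turn needed is about 105° clockwise. I'll descend part way first.

apply_moves --pt "0 0 0 1 1 35 1" --pt "0 0 0 1 1 70 1" --pt "0 0 0 1 1 95 1" --pt "0 0 0 1 1 95 1" --pt "0 0 0 1 1 95 1"

```text
time: 1.62
ee_pos: [0.4276, 0.2721, 0.1052]
eef_rot: [0.61, 0.793, -0.001, -0.0]
ft_force: [0.7, 0.3, 0.9]
width: 0.0872
grip_force: 0.0
```

```bash
python3 -c "
from h import *
to([.428,.2733,.0735])"
```

```text
t 1.62 shift mm [ 1.1  0.8 31.7] y ang 14.89 zaxis [-0.0018 -0.0015 -1.    ] pos [0.4276 0.2721 0.1052] j [-0.83  0.18  0.19  1.92 -0.04  1.05 -0.36] F [0.7 0.3 0.9]
```

Descend to stud height, then turn clockwise slowly.

apply_moves --pt "0 0 0 1 1 15 1" --pt "0 0 0 1 1 28 1" --pt "0 0 0 1 1 32 1" --pt "0 0 0 1 1 32 1" --pt "0 0 0.05 1 1 32 1" --pt "0 0 0.1 1 1 32 1" --pt "0 0 0.15 1 1 32 1" --pt "0 0 0.2 1 1 32 1" --pt "0 0 0.25 1 1 32 1" --pt "0 0 0.3 1 1 32 1" --pt "0 0 0.35 1 1 32 1" --pt "0 0 0.35 1 1 32 1"

```text
time: 2.62
ee_pos: [0.43, 0.2737, 0.0754]
eef_rot: [0.74, 0.673, 0.001, -0.0]
ft_force: [0.1, -0.4, 0.1]
width: 0.0871
grip_force: 0.0
```

```bash
python3 -c "
from h import *
to([.428,.2733,.0735]);print(r.read_state()['torque'])
meas('scene','s2')"
```

```text
t 2.62 shift mm [-0.6 -1.9  1.9] y ang -5.39 zaxis [ 0.0018  0.0017 -1.    ] pos [0.43   0.2737 0.0754] j [-0.87  0.22  0.23  1.94 -0.06  0.98 -0.7 ] F [ 0.1 -0.4  0.1]
[-0.08490191  0.03431899 -0.0398154 ]
scene red 23 [0.469  0.2518 0.0794] r 0.0453 ang -23.7 [233. 292.]
scene amb 15 [0.3708 0.307  0.0106] r 0.0677 ang 146.9 [260. 238.]
plate [0.427 0.273] 0.0614
```

The disc follows: its studs moved about 11° with almost no force. Continue 1.5 rad, with a small recentring.

apply_moves --pt "0 0 0.08 -0.5 -1 1 1" --pt "0 0 0.16 -0.5 -1.5 1 1" --pt "0 0 0.24 -0.5 -1.5 1 1" --pt "0 0 0.32 -0.5 -1.5 1 1" --pt "0 0 0.4 -0.5 -1.5 1 1" --pt "0 0 0.48 -0.5 -1.5 1 1" --pt "0 0 0.56 -0.5 -1.5 1 1" --pt "0 0 0.64 -0.5 -1.5 1 1" --pt "0 0 0.72 -0.5 -1.5 1 1" --pt "0 0 0.75 -0.5 -1.5 1 1" --pt "0 0 0.75 -0.5 -1.5 1 1"

```text
time: 3.58
ee_pos: [0.4283, 0.2735, 0.0737]
eef_rot: [0.934, 0.357, 0.001, -0.001]
ft_force: [0.5, 0.8, 0.8]
width: 0.0868
grip_force: 0.5
```

```bash
python3 -c "
from h import *
to([.428,.2733,.0735]);print(r.read_state()['torque'])
meas('scene','s3')"
```

```text
t 3.58 shift mm [-0.3 -0.   0.2] y ang -48.2 zaxis [ 0.0015  0.0017 -1.    ] pos [0.4283 0.2735 0.0737] j [-0.95  0.22  0.32  1.95 -0.08  0.98 -1.43] F [0.5 0.8 0.8]
[0.10490644 0.00229252 0.03074572]
scene red 24 [0.4129 0.3161 0.0792] r 0.0483 ang 107.6 [225. 252.]
scene red 25 [0.4434 0.2291 0.0792] r 0.0439 ang -68.7 [245. 287.]
scene amb 14 [0.3706 0.3071 0.0106] r 0.0679 ang 146.9 [260. 238.]
plate [0.428  0.2737] 0.0611
```

apply_moves --pt "0 0 0.08 0 0 0 1" --pt "0 0 0.16 0 0 0 1" --pt "0 0 0.24 0 0 0 1" --pt "0 0 0.32 0 0 0 1" --pt "0 0 0.4 0 0 0 1" --pt "0 0 0.48 0 0 0 1" --pt "0 0 0.56 0 0 0 1" --pt "0 0 0.64 0 0 0 1" --pt "0 0 0.72 0 0 0 1" --pt "0 0 0.78 0 0 0 1" --pt "0 0 0.78 0 0 0 1" --pt "0 0 0.78 0 0 0 1"

```text
time: 4.63
ee_pos: [0.4277, 0.2727, 0.0729]
eef_rot: [1.0, -0.024, 0.0, -0.0]
ft_force: [0.1, 1.0, 0.6]
width: 0.0872
grip_force: 0.3
```

Run:
```python
from h import *
to([.428,.2733,.0735])
meas('scene','s4');meas('side','d4');meas('wrist','w4')
a=cv2.imread("pics/s4.png")[205:300,215:325];b=cv2.imread("pics/w4.png")
cv2.imwrite("pics/c4.png",np.hstack([cv2.resize(a,(400,345),interpolation=cv2.INTER_CUBIC),cv2.resize(b,(400,345))]))
```

```text
t 4.63 shift mm [ 0.3 -0.6 -0.6] y ang -92.72 zaxis [ 1.e-04  3.e-04 -1.e+00] pos [0.4277 0.2727 0.0729] j [-1.03  0.22  0.42  1.96 -0.11  0.98 -2.18] F [0.1 1.  0.6]
scene red 23 [0.4085 0.2313 0.0793] r 0.0431 ang -116.1 [251. 270.]
scene amb 15 [0.3706 0.3064 0.0111] r 0.0675 ang 147.4 [260. 238.]
plate [0.4261 0.2729] 0.061
side red 21 [0.4079 0.2289 0.0797] r 0.0456 ang -115.5 [245. 290.]
side amb 11 [0.4278 0.2557 0.17  ] r 0.0143 ang -88.9 [203. 294.]
side amb 13 [0.3879 0.2925 0.0273] r 0.0455 ang 150.4 [254. 277.]
plate [0.4293 0.2716] 0.0632
wrist red 891 [0.4499 0.3145 0.0814] r 0.0498 ang 63.2 [265. 207.]
wrist amb 802 [0.4575 0.224  0.1587] r 0.0549 ang -56.9 [333. 549.]
wrist amb 22 [0.4627 0.3192 0.1615] r 0.0605 ang 54.4 [337.  72.]
wrist amb 191 [0.4575 0.3192 0.163 ] r 0.0576 ang 58.7 [365.  74.]
wrist amb 106 [0.3898 0.2957 0.0603] r 0.0456 ang 145.8 [367. 272.]
plate [0.4283 0.2742] 0.0605
```

View pics/c4.png

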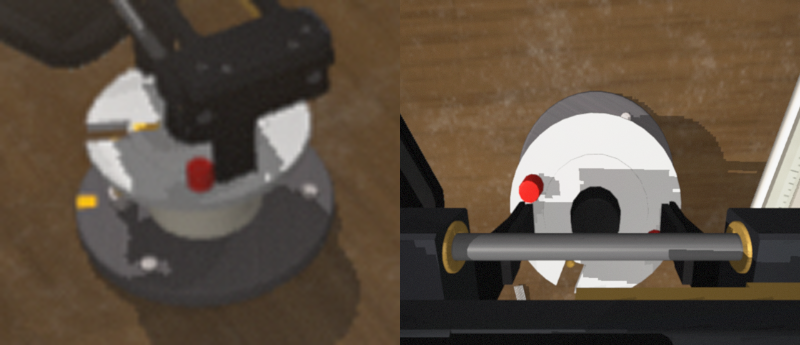

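The crop shows the notch almost over the pin: scene crop (115,128), pin's amber mark at (87,200), and in the wrist half the notch at (570,278). By estimate about 4° remain. I'll back off, lift, and measure without the fingers in the way.

apply_moves --pt "0 0 -0.06 0 0 0 1" --pt "0 0 -0.06 0 0 -10 1" --pt "0 0 -0.06 0 0 -40 1" --pt "0 0 -0.06 0 0 -80 1" --pt "0 0 -0.06 0 0 -120 1" --pt "0 0 -0.06 0 0 -127 1" --pt "0 0 -0.06 0 0 -127 1" --pt "0 0 -0.06 0 0 -127 1"

```text
time: 5.45
ee_pos: [0.4276, 0.2726, 0.1999]
eef_rot: [1.0, 0.004, 0.0, -0.0]
ft_force: [-0.1, -0.4, -0.7]
width: 0.0872
grip_force: 0.0
```

Run:
```python
from h import *
to([.428,.2733,.0735])
meas('wrist','w5');meas('scene','s5')
b=cv2.imread("pics/w5.png");cv2.imwrite("pics/w5c.png",cv2.resize(b[100:330,200:440],None,fx=2.5,fy=2.5,interpolation=cv2.INTER_CUBIC))
```

```text
t 5.45 shift mm [  0.4  -0.6 126.4] y ang -89.51 zaxis [ 4.e-04  9.e-04 -1.e+00] pos [0.4276 0.2726 0.1999] j [-1.06  0.08  0.42  1.82 -0.03  1.25 -2.19] F [-0.1 -0.4 -0.7]
wrist red 289 [0.4493 0.3149 0.0805] r 0.0499 ang 64.1 [202. 255.]
wrist red 259 [0.4099 0.2334 0.0815] r 0.0406 ang -115.6 [257. 371.]
wrist amb 79 [0.4039 0.2861 0.0681] r 0.0285 ang 145.7 [259. 298.]
wrist amb 66 [0.381  0.2992 0.0416] r 0.0549 ang 147.8 [275. 284.]
wrist amb 989 [0.4597 0.2259 0.2864] r 0.0546 ang -53.9 [337. 549.]
wrist amb 50 [0.4605 0.3213 0.2881] r 0.061 ang 57.2 [333.  73.]
wrist amb 153 [0.4546 0.3211 0.29  ] r 0.0578 ang 62.1 [365.  73.]
wrist amb 21 [0.4171 0.3164 0.2407] r 0.0475 ang 102.6 [381. 187.]
plate [0.4283 0.2739] 0.0602
scene red 23 [0.448  0.3138 0.0793] r 0.0483 ang 64.9 [219. 268.]
scene red 25 [0.4075 0.2305 0.0796] r 0.0443 ang -116.9 [251. 269.]
scene amb 15 [0.3706 0.3064 0.0111] r 0.0675 ang 147.4 [260. 238.]
plate [0.4271 0.2735] 0.0614
```

View pics/w5c.png

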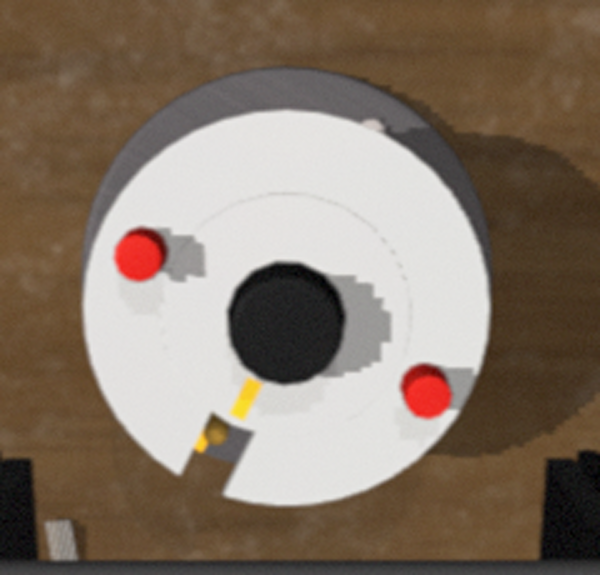

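The wrist crop shows the brass pin tip at (215,430), near the left side of the notch (centre about 225,445). A few degrees more clockwise are needed. I'll get the exact angle from the depth points.

Run:
```python
from h import *
im,P,z=cam("wrist")
for v in range(268,280):
    print(v,[(u,tuple(im[v,u]),*(P[v,u]*1000).round(0).astype(int)) for u in range(282,292,3)])
h=cv2.cvtColor(im,cv2.COLOR_RGB2HSV).astype(int)
sub=np.zeros(z.shape,bool);sub[262:284,276:304]=1
tip=sub&(P[...,2]>.055)&(P[...,2]<.0625)
p=P[tip];print("tip",len(p),p.mean(0).round(4))
a=np.array([.4493,.3149]);b=np.array([.4099,.2334]);c=(a+b)/2;n=np.degrees(np.arctan2(*(a-b)[::-1]))+90
d=p.mean(0)[:2]-c;print("c",c,"notch",n,"pin",np.degrees(np.arctan2(d[1],d[0])),np.hypot(*d))
```

```text
268 [(282, (np.uint8(95), np.uint8(78), np.uint8(49)), np.int64(391), np.int64(298), np.int64(54)), (285, (np.uint8(91), np.uint8(71), np.uint8(30)), np.int64(392), np.int64(296), np.int64(57)), (288, (np.uint8(110), np.uint8(97), np.uint8(78)), np.int64(391), np.int64(294), np.int64(53)), (291, (np.uint8(218), np.uint8(216), np.uint8(213)), np.int64(396), np.int64(291), np.int64(67))]
269 [(282, (np.uint8(99), np.uint8(76), np.uint8(37)), np.int64(391), np.int64(298), np.int64(57)), (285, (np.uint8(104), np.uint8(79), np.uint8(36)), np.int64(392), np.int64(296), np.int64(57)), (288, (np.uint8(91), np.uint8(72), np.uint8(37)), np.int64(391), np.int64(294), np.int64(56)), (291, (np.uint8(167), np.uint8(166), np.uint8(164)), np.int64(375), np.int64(294), np.int64(10))]
270 [(282, (np.uint8(111), np.uint8(86), np.uint8(39)), np.int64(391), np.int64(298), np.int64(58)), (285, (np.uint8(121), np.uint8(94), np.uint8(39)), np.int64(391), np.int64(296), np.int64(58)), (288, (np.uint8(100), np.uint8(75), np.uint8(28)), np.int64(391), np.int64(293), np.int64(58)), (291, (np.uint8(112), np.uint
[... 2989 characters left out ...]
4(11)), (288, (np.uint8(96), np.uint8(93), np.uint8(93)), np.int64(366), np.int64(297), np.int64(11)), (291, (np.uint8(100), np.uint8(94), np.uint8(97)), np.int64(367), np.int64(294), np.int64(12))]
279 [(282, (np.uint8(94), np.uint8(91), np.uint8(94)), np.int64(366), np.int64(302), np.int64(13)), (285, (np.uint8(93), np.uint8(90), np.uint8(91)), np.int64(365), np.int64(299), np.int64(11)), (288, (np.uint8(95), np.uint8(91), np.uint8(93)), np.int64(366), np.int64(297), np.int64(12)), (291, (np.uint8(97), np.uint8(93), np.uint8(93)), np.int64(366), np.int64(294), np.int64(11))]
tip 82 [0.389  0.2953 0.0581]
c [0.4296  0.27415] notch 154.1992246592827 pin 152.44503090760224 0.04581393579737541
```

The notch is at about 154° and the pin at about 151.7°, radius 45.8 mm (should be 46). I'll nudge it about 2.5° more clockwise, then back off and lift.

apply_moves --pt "0 0 0 0 0 40 1" --pt "0 0 0 0 0 80 1" --pt "0 0 0 0 0 115 1" --pt "0 0 0 0 0 127 1" --pt "0 0 0 0 0 127 1" --pt "0 0 0.04 0 0 127 1" --pt "0 0 0.07 0 0 127 1" --pt "0 0 0.1 0 0 127 1" --pt "0 0 0.1 0 0 127 1" --pt "0 0 0.1 0 0 127 1" --pt "0 0 0.03 0 0 127 1" --pt "0 0 0 0 0 120 1" --pt "0 0 0 0 0 80 1" --pt "0 0 0 0 0 40 1" --pt "0 0 0 0 0 0 1" --pt "0 0 0 0 0 0 1" --pt "0 0 0 0 0 0 1"

```text
time: 7.02
ee_pos: [0.4287, 0.2735, 0.2027]
eef_rot: [1.0, 0.005, 0.002, -0.002]
ft_force: [0.9, 0.3, -0.5]
width: 0.0873
grip_force: 0.0
```

Run:
```python
from h import *
to([.428,.2733,.11])
meas('wrist','w6')
b=cv2.imread("pics/w6.png");cv2.imwrite("pics/w6c.png",cv2.resize(b[100:330,200:440],None,fx=2.5,fy=2.5,interpolation=cv2.INTER_CUBIC))
```

```text
t 7.02 shift mm [-1.1  0.5 92.7] y ang -89.48 zaxis [ 0.0036  0.0041 -1.    ] pos [0.4287 0.2735 0.2027] j [-1.06  0.07  0.43  1.82 -0.03  1.25 -2.19] F [ 0.9  0.3 -0.5]
wrist red 192 [0.4506 0.314  0.0812] r 0.0497 ang 62.3 [202. 259.]
wrist red 159 [0.4089 0.234  0.0819] r 0.0405 ang -117.4 [260. 371.]
wrist amb 75 [0.4043 0.2868 0.0656] r 0.0287 ang 144.2 [258. 299.]
wrist amb 100 [0.3798 0.3004 0.0368] r 0.0566 ang 147.5 [275. 285.]
wrist amb 1015 [0.4604 0.2265 0.2889] r 0.0545 ang -52.9 [337. 548.]
wrist amb 28 [0.4612 0.3217 0.2913] r 0.0617 ang 56.9 [334.  74.]
wrist amb 154 [0.4567 0.3203 0.2948] r 0.0582 ang 59.9 [364.  73.]
wrist amb 21 [0.4183 0.317  0.2438] r 0.0479 ang 101.1 [381. 187.]
plate [0.4288 0.274 ] 0.0598
```

View pics/w6c.png

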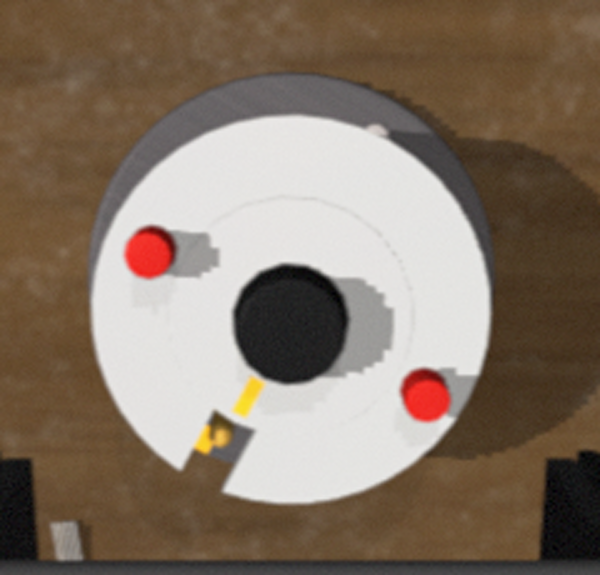

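The pin tip, crop (218,432), now shows whole within the notch. I'll check the offset numerically.

Run:
```python
from h import *
tips=[];S=[]
for n in range(3):
    im,P,z=cam("wrist");sub=np.zeros(z.shape,bool);sub[262:284,276:304]=1
    tip=sub&(P[...,2]>.054)&(P[...,2]<.0625);p=P[tip];tips.append(p.mean(0))
    pl=(abs(P[...,2]-.0675)<.003)|(abs(P[...,2]-.07)<.003)
    c=np.array(cv2.minEnclosingCircle(P[pl&(np.hypot(P[...,0]-.4285,P[...,1]-.274)<.07)][:,:2].astype(np.float32))[0])
    d=P[...,:2]-c;rr=np.hypot(d[...,0],d[...,1]);an=np.degrees(np.arctan2(d[...,1],d[...,0]))
    m=(abs(P[...,2]-.0675)<.003)&(rr>.042)&(rr<.055)
    hist=np.histogram(an[m],np.arange(130,176,1))[0]
    dt=tips[-1][:2]-c
    print(len(p),tips[-1].round(4),c.round(4),"pin",np.degrees(np.arctan2(dt[1],dt[0])).round(1),np.hypot(*dt).round(4));print(hist)
```

```text
94 [0.3889 0.2949 0.0581] [0.4287 0.274 ] pin 152.3 0.0449
[5 5 4 5 3 4 7 4 5 2 5 8 8 1 1 0 0 0 0 0 0 0 0 0 0 0 0 0 0 0 0 4 4 9 3 6 3
 6 4 5 5 4 4 6 3]
98 [0.389  0.2947 0.0581] [0.4287 0.2739] pin 152.4 0.0449
[7 6 6 7 3 8 4 3 4 2 5 7 4 4 0 0 0 0 0 0 0 0 0 0 0 0 0 0 0 0 0 3 5 1 7 3 5
 6 8 4 5 3 4 6 6]
93 [0.3888 0.2948 0.058 ] [0.4288 0.274 ] pin 152.5 0.0451
[2 4 2 3 4 9 8 4 5 6 7 4 2 2 2 0 0 0 0 0 0 0 0 0 0 0 0 0 0 0 0 4 4 4 7 6 5
 9 4 5 4 7 4 2 8]
```

The notch centre is at 152.5° and the pin at 152.4°, so it is aligned. Shut the fingers and go down above the crown.

apply_moves --pt "0 0 0 -0.5 0 0 -1" --pt "0 0 0 -0.5 0 30 -1" --pt "0 0 0 -0.5 0 65 -1" --pt "0 0 0 -0.5 0 95 -1" --pt "0 0 0 -0.5 0 100 -1" --pt "0 0 0 -0.5 0 100 -1" --pt "0 0 0 -0.5 0 100 -1" --pt "0 0 0 -0.5 0 100 -1" --force 10

```text
time: 7.88
ee_pos: [0.4281, 0.2733, 0.1014]
eef_rot: [1.0, 0.004, 0.001, -0.001]
ft_force: [-0.6, 0.5, 0.2]
width: 0.0415
grip_force: 0.0
```

```bash
python3 -c "
from h import *
to([.4283,.2737,.073]);print(r.read_state()['width'])"
```

```text
t 7.88 shift mm [ 0.1 -0.4 28.4] y ang -89.5 zaxis [ 0.0019  0.0018 -1.    ] pos [0.4281 0.2733 0.1014] j [-1.04  0.18  0.42  1.93 -0.09  1.04 -2.14] F [-0.6  0.5  0.2]
0.041511053616277126
```

Wait for the fingers to finish closing.

apply_moves --pt "0 0 0 0 0 0 -1" --pt "0 0 0 0 0 0 -1" --pt "0 0 0 0 0 0 -1" --pt "0 0 0 0 0 0 -1" --pt "0 0 0 0 0 0 -1" --pt "0 0 0 0 0 0 -1" --pt "0 0 0 0 0 3 -1" --pt "0 0 0 0 0 6 -1" --pt "0 0 0 0 0 9 -1" --pt "0 0 0 0 0 12 -1" --pt "0 0 0 0 0 13 -1" --pt "0 0 0 0 0 13 -1"

```text
time: 8.88
ee_pos: [0.4269, 0.2724, 0.0861]
eef_rot: [1.0, 0.004, -0.0, 0.0]
ft_force: [-0.7, 0.6, 0.9]
width: 0.0009
grip_force: 0.0
```

apply_moves --pt "0 0 0 0 0 1 -1" --pt "0 0 0 0 0 2 -1" --pt "0 0 0 0 0 3 -1" --pt "0 0 0 0 0 4 -1" --pt "0 0 0 0 0 5 -1" --pt "0 0 0 0 0 5 -1"

```text
time: 9.38
ee_pos: [0.4272, 0.2726, 0.0816]
eef_rot: [1.0, 0.004, 0.0, -0.0]
ft_force: [-0.6, 0.6, -0.1]
width: 0.0008
grip_force: 0.4
```

apply_moves --pt "0 0 0 0 0 1 -1" --pt "0 0 0 0 0 2 -1" --pt "0 0 0 0 0 3 -1" --pt "0 0 0 0 0 4 -1"

```text
time: 9.72
ee_pos: [0.4272, 0.2726, 0.0776]
eef_rot: [1.0, 0.004, 0.0, -0.0]
ft_force: [-1.2, -1.3, 3.9]
width: 0.0007
grip_force: 2.2
```

Run:
```python
from h import *
to([.4283,.2737,.073])
im,P,z=cam("side");d=np.hypot(P[...,0]-.428,P[...,1]-.2735);m=(d<.058)&(d>.03)&(P[...,2]>.045)&(P[...,2]<.072);print(np.median(P[m][:,2]))
```

```text
t 9.72 shift mm [ 1.1 -1.   4.6] y ang -89.5 zaxis [ 2.e-04  2.e-04 -1.e+00] pos [0.4272 0.2726 0.0776] j [-1.04  0.22  0.42  1.96 -0.11  0.99 -2.13] F [-1.2 -1.3  3.9]
0.059302039048498956
```

The disc is going down with the fingers at about 4 N. Continue the press.

apply_moves --pt "0 0 0 0 0 1 -1" --pt "0 0 0 0 0 2 -1" --pt "0 0 0 0 0 3 -1" --pt "0 0 0 0 0 4 -1" --pt "0 0 0 0 0 4 -1"

```text
time: 10.18
ee_pos: [0.4272, 0.2726, 0.0734]
eef_rot: [1.0, 0.004, 0.0, -0.0]
ft_force: [-0.6, 0.0, 2.7]
width: 0.001
grip_force: 1.5
```

apply_moves --pt "0 0 0 0 0 0.5 -1" --pt "0 0 0 0 0 1 -1" --pt "0 0 0 0 0 1 -1"

```text
time: 10.43
ee_pos: [0.4273, 0.2727, 0.0733]
eef_rot: [1.0, 0.004, -0.0, -0.0]
ft_force: [-4.2, -4.1, 15.8]
width: 0.0003
grip_force: 7.6
```

Force rose to 16 N without further travel, so the disc has bottomed out. Lift away and check.

apply_moves --pt "0 0 0 0 0 -3 -1" --pt "0 0 0 0 0 -20 -1" --pt "0 0 0 0 0 -60 -1" --pt "0 0 0 0 0 -100 -1" --pt "0 0 0 0 0 -130 -1" --pt "0 0 0 0 0 -130 -1" --pt "0 0 0 0 0 -130 -1"

```text
time: 11.02
ee_pos: [0.4278, 0.2732, 0.2039]
eef_rot: [1.0, 0.004, 0.001, -0.001]
ft_force: [0.0, 0.0, -0.1]
width: 0.0005
grip_force: 0.0
```

Run:
```python
from h import *
to([.4283,.2737,.2])
for n in("scene","side","wrist"):
    im,P,z=cam(n);d=np.hypot(P[...,0]-.428,P[...,1]-.2735)
    m=(d<.058)&(d>.03)&(P[...,2]>.045)&(P[...,2]<.072)
    k=(d<.012)&(P[...,2]<.1)&(P[...,2]>.06);print(n,"plate",np.median(P[m][:,2]),"crown",np.median(P[k][:,2]),k.sum())
    save("e_"+n,im)
meas("wrist","w7",.056)
b=cv2.imread("pics/e_wrist.png");cv2.imwrite("pics/w7c.png",cv2.resize(b[100:330,200:440],None,fx=2.5,fy=2.5))
```

```text
t 11.02 shift mm [ 0.5 -0.5  3.9] y ang -89.49 zaxis [ 0.0022  0.0025 -1.    ] pos [0.4278 0.2732 0.2039] j [-1.07  0.07  0.43  1.82 -0.03  1.26 -2.19] F [ 0.   0.  -0.1]
scene plate 0.054431730612042206 crown 0.07112192328133299 78
side plate 0.055375968232720285 crown 0.07219071749256817 36
wrist plate 0.05539093276794846 crown 0.07213443654400481 825
wrist red 265 [0.4513 0.3138 0.0733] r 0.0499 ang 61.5 [195. 257.]
wrist red 240 [0.4083 0.2338 0.0689] r 0.041 ang -117.9 [252. 367.]
wrist red 10 [0.4593 0.2085 0.2831] r 0.0692 ang -62.6 [324. 618.]
wrist amb 75 [0.4043 0.287  0.0566] r 0.0287 ang 143.8 [252. 296.]
wrist amb 124 [0.3797 0.3011 0.0351] r 0.0571 ang 147.0 [272. 281.]
wrist amb 155 [0.4606 0.2685 0.2878] r 0.0331 ang -2.5 [327. 338.]
wrist amb 12 [0.4599 0.2777 0.2896] r 0.0333 ang 13.4 [334. 292.]
wrist amb 110 [0.4559 0.2775 0.2923] r 0.0294 ang 14.8 [359. 292.]
wrist amb 148 [0.4538 0.2685 0.291 ] r 0.0263 ang -3.2 [366. 338.]
plate [0.4284 0.274 ] 0.0602
```

View pics/w7c.png

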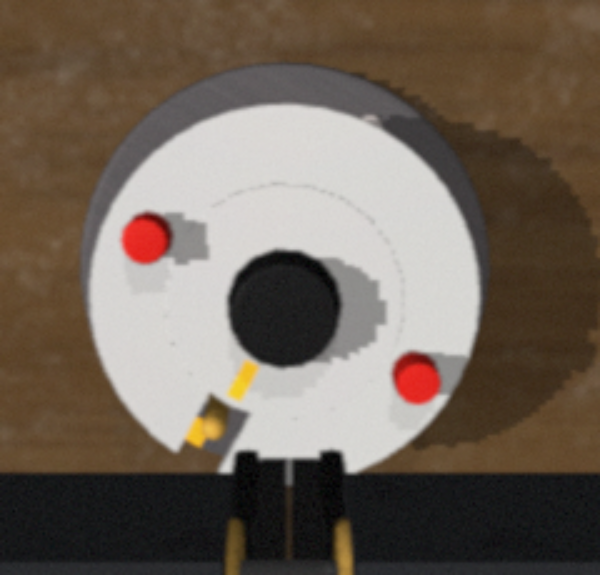

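The picture shows the disc home with the pin standing in the notch at (212,428). The crown is at about 72–73 mm and the plate at about 55–56 mm, and the hand is clear.

```bash
python3 -c "
from bench import r
print(r.close_job())"
```

```text
the job is handed in; nothing more can be done
None
```

The disc is locked on the roll: I turned it until its notch was over the pin, pressed it fully home with at most about 16 N measured, and took the hand away. The job is handed in, but no verdict came back.

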